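# Take the lens off the far end of a slotted optical rail

## Robot

A 6-joint arm with a two-finger parallel gripper is mounted at the origin on a cart in front of the work surface, level with it; the furniture and walls round the work are solid. World frame = base frame: x ahead of the robot, y to its left, z up, the work surface at z = 0. Lengths are in m, angles in rad, forces in N, time in s.
With the tool pointing down it reaches from about 0.275 to 0.975 m from the base axis. Payload 8.4 kg.
Tool frame: the origin (TCP) lies where the fingers leave the gripper's body, on its centre line; the fingertips stand 88 mm ahead of it and the grasp point (between the pads) lies 69 mm ahead of it (bot.finger_overhang is the distance from the TCP to the fingertips, in m); z points along the fingers, y is the line along which they close (so a half turn about z gives the same grasp; the last joint's range is limited). The gripper opens to 92 mm and grips with 3 to 60 N. Pads are 20 mm wide; open, the fingers measure 128 mm over their backs; the gripper's body (75 mm by 189 mm) begins 69 mm behind the grasp point.
Start: joints at [1.101, 0.353, 1.633, -0, 1.155, -0.002], TCP at [0.282, 0.558, 0.303] pointing down, gripper open.
Joint ranges: [-2.63, 2.63], [-0.92, 2.1], [0.06, 2.66], [-1.3, 4.44], [0, 2.69], [-3.02, 3.02]. Speed limits (rad/s): [2.22, 2.22, 2.79, 3.14, 3.14, 3.14].

## Interface

Orientations are given as a unit quaternion [w, x, y, z].
In Python, from cell import bot gives the robot as it stands.
- The arm moves only by the shell command python3 -m inch 'ROWS' [FORCE]. ROWS is a JSON object of lists of equal length, an entry for each row: "delta_pos": the shift along the tool's x, y, z as a fraction of full scale, a list of three; "rot": the turn, a rotation vector about the tool's x, y, z as a fraction of full scale, a list of three; "gripper": the gripper command: -1 is fully open, 1 is shut, values between are in proportion. In form: {"delta_pos": [[x, y, z], ...], "rot": [[ax, ay, az], ...], "gripper": [gripper, ...]}. A call has exactly 5 rows; each row shifts and turns the commanded pose from where the row before left it, along the tool's axes as they then stand; what a row does not reach is not made up. Full scale, the value 1, is 0.03 m for a shift and 0.15 rad for a turn. A row lasts 1/8 s, in which the tool goes at most 62.5 mm and 10.7 degrees, less where a joint would pass 70% of its speed; a pose out of reach is approached as far as the arm can. A call with a number of a shift or a turn outside -1 to 1 is refused whole. A call with a gripper value outside its range is refused whole. The fingers move at their own pace and stop on an object; FORCE is the grip in N (left out, the last holds). Time passes only in rows, so rows that do not move let the fingers close, or fill a call up. It gives the time, the measured TCP pose, the force, the opening and the grip force at its end, in the units of the state.
- bot.get_state(): the state, without advancing time (a new reading comes with each control period).
- bot.grab_frame(name): name is "scene" or "top"; returns a dict with "color" (400x640x3 uint8, red, green, blue), "fx", "fy", "cx", "cy" (pixels), "pose" (4x4, takes a point from camera to world coordinates). Camera axes: x right, y up, looking along -z (the intrinsics and any distortion apply to the point x, -y, -z); pixel columns grow to the right and rows downward; lengths in m; the calibration is good to about 2 mm. A picture is of the moment at which its call begins. There is no depth.
- bot.sign_off(): hands the job in; it is judged then, once.
The state is a dict: "clock": time; "qpos": joint angles; "qd": joint speeds; "tau": joint torques, N m; "ee_pos": TCP position; "tcp_rot": TCP orientation; "wrist_force": force on the tool from outside, world axes, zero at the start; "wrist_torque": the same for the moment, N m; "opening": finger opening in m; "grip_force": force on a finger pad.
Only numpy, scipy, OpenCV 4.12 (cv2) and the standard library are available. Lean on these libraries where they do the work, as an engineer would, in place of code of your own. Each camera call takes 0.05 s, during which the arm holds its last target. There are 200 camera calls.

## Task

The lens in the closed end of the slotted rail is due for cleaning: slide the iris and the filter off the open end of the rail one after the other and stand both on the blue mat, then slide out the lens and stand it in the middle of the white pad of lens tissue at the front of the desk. Afterwards slide the filter and the iris back into the rail, each to the very place where it stood and facing along the rail as before. Keep every stand upright and leave the small things lying about where they are.

Things in the scene. Friction and masses are not known exactly. Their poses are not given: they have to be found in the camera images.
- lens_rider_mid (a point): Lens stand, wanted; the innermost, next to the stop. Black square mount 14 mm thick, through it a black lens tube 35 mm across, 46 mm long. All three stands, 0.2 kg, are built alike: round foot 36 mm across, 7 mm thick; 14 mm stem; 29 mm wide nut 20 to 31 mm up; on top a mount 40 mm wide (own y), 62 to 102 mm up. Point: the mount's middle, 82 mm above the foot's underside; own x: optical axis.
- filter_rider_mid (a point): Filter stand, built like the lens stand, same point and axes; its mount is a bare-metal square plate only 12 mm thick with a flat green glass. The filter and the iris stand in front of the lens; which of them is nearer the open end varies. Like the others, it can be gripped from above across the mount's 40 mm width, level with the point, and stays standing when let go.
- iris_rider_mid (a point): Iris stand, built like the lens stand, same point and axes; its mount is a bare-metal square block 24 mm thick with iris blades in it and a small lever with a black ball sticking 13 mm out of its top.
- rail: Fixed aluminium rail, 250 x 60 x 20 mm. Origin: centre of underside; own x runs along it to the OPEN end at +125 mm; at -125 a stop (face at -117). T-slot along x: floor 4 mm above the desk, 44 mm wide, 11 mm high under two lips with a 24 mm gap; lips from the stop to x = +62. A foot under the lips only slides along x, 4 mm play beside and above. Nothing is locked; feet slide easily. Stands start near x = -95, -31, +33.
- rail_runin (a point): Middle of the rail's open run-in, on its floor: x = +95 mm of the rail, 4 mm above the desk. There are no lips here (once a foot's centre is beyond x = +81): stands are lifted out and set down here. Two flared cheeks, 14 mm above the desk, narrow from about 55 mm apart at the open end to 44 mm at the slot and guide the foot in.
- mouse_pad: Blue cloth mouse mat lying flat, fixed, 178 mm (own x, away from the robot) by 205 mm (own y), 3 mm thick: the side area for the iris and the filter. Origin: centre of underside; the cloth is 3.5 mm above the desk. The mouse has been pushed off it.
- tissue_pad: White pad of lens tissue (a small block of paper), fixed, 65 mm (own x) by 99 mm (own y), top 23 mm above the desk. Origin: centre of underside. The lens stand goes on its middle. It lies at the front of the desk, right of the blue mat or left of the rail (not the paper at the back by the monitor).
- cap: Black round dust cap, 34 mm across, 17 mm tall, loose on the desk; leave alone. Origin: centre of underside.
- magnifier: Folded pocket magnifier, 35 x 28 x 12 mm, loose on the desk; leave alone. Origin: centre of underside.
- key: Hexagon key, 88 mm long, 5 mm thick, loose on the desk between the mat and the power supply; leave alone. Origin: centre of underside.
There are look-alikes about, which are no part of the job. Leave any orange look-alike of the part that bears iris_rider_mid alone.

How it is judged:
On the way, in this order (a step that is already met when the one before it is completed fails the run):
1. the iris and the filter both stand upright on the blue mat (x of filter_rider_mid in the frame of mouse_pad between -0.075 and 0.075 m and y of filter_rider_mid in the frame of mouse_pad between -0.088 and 0.088 m and z of filter_rider_mid in the frame of mouse_pad between 0.08 and 0.09 m and angle between each of filter_rider_mid, iris_rider_mid's own z axis and vertical below 0.1 rad and x of iris_rider_mid in the frame of mouse_pad between -0.075 and 0.075 m and y of iris_rider_mid in the frame of mouse_pad between -0.088 and 0.088 m and z of iris_rider_mid in the frame of mouse_pad between 0.08 and 0.09 m), for 0.2 s.
2. the lens stands upright on the tissue pad (x of lens_rider_mid in the frame of tissue_pad between -0.018 and 0.018 m and y of lens_rider_mid in the frame of tissue_pad between -0.032 and 0.032 m and z of lens_rider_mid in the frame of tissue_pad between 0.1 and 0.11 m and angle between lens_rider_mid's own z axis and vertical below 0.1 rad), for 0.2 s.
At the end, for the whole second after the job is handed in: The lens stands upright on the tissue pad, within 18 mm of its middle across and 32 mm along; the filter and the iris stand upright in the rail, each within 15 mm of its place at the start and within 0.3 rad of the rail's direction (all of step 2 and distance of each of filter_rider_mid, iris_rider_mid from where it was at the start of the episode below 0.015 m and angle between each of filter_rider_mid, iris_rider_mid's own z axis and vertical below 0.1 rad and angle between the x axis of each of filter_rider_mid, iris_rider_mid and the x axis of rail, either way round below 0.3 rad); the robot touches nothing.
It fails at once if a stand is tipped over (angle between any of lens_rider_mid, filter_rider_mid, iris_rider_mid's own z axis and vertical above 0.5 rad).
It fails at once if one of the small things lying about is disturbed (moved by more than 20 mm) (distance of any of cap, magnifier, key from where it was at the start of the episode above 0.02 m).
It also fails if it takes over 115 s, if anything falls off the work surface, if the arm or the gripper's body presses on something with over 40 N, if the wrist force passes 120 N, or if a joint passes its speed limit or range.

## Working session

There is one attempt and no reset: what is moved stays moved. The work goes in short steps, Python scripts to look and compute and a shell command to move; the robot and the scene stay as the last step left them, time stands still between calls to the robot, and variables do not carry over. Pictures are saved under pics/ and viewed, at most 14 in all, crops included, and the job is handed in when it is done.

```bash
ls; mkdir -p pics; python3 - <<'E'
from cell import bot
import cv2,numpy as np
s=bot.get_state();print(s)
for n in ("scene","top"):
    f=bot.grab_frame(n);print(n,f["fx"],f["fy"],f["cx"],f["cy"],np.round(f["pose"],4).tolist(),[k for k in f])
    cv2.imwrite(f"pics/{n}0.png",f["color"][:,:,::-1])
E
```

```text
pics
{'clock': 0.0, 'qpos': array([ 1.10059064e+00,  3.53647760e-01,  1.63411693e+00, -3.51259434e-05,
        1.15520315e+00, -2.41406063e-03]), 'qd': array([-0.00131208, -0.00034141, -0.00052724,  0.00038877, -0.00160768,
        0.00054505]), 'tau': array([ 5.29620593e-04, -5.93848228e+01, -3.34227812e+01,  6.96461624e-02,
        2.34819209e-02, -1.55593198e-04]), 'ee_pos': array([0.28167119, 0.55751723, 0.30197122]), 'tcp_rot': array([-1.45359812e-04,  2.31762041e-01,  9.72772267e-01, -6.72242335e-04]), 'wrist_force': array([-0.52622659,  0.0588115 ,  0.97025843]), 'wrist_torque': array([0.02033688, 0.05988242, 0.02394258]), 'grip_force': 0.0, 'opening': 0.09186917644662512}
scene 387.69137484955667 387.69137484955667 323.8038036134152 203.0102673465579 [[0.8975, 0.225, -0.3792, 0.1155], [-0.4409, 0.4697, -0.7649, -0.5462], [0.006, 0.8537, 0.5208, 0.6647], [0.0, 0.0, 0.0, 1.0]] ['color', 'fx', 'fy', 'cx', 'cy', 'pose']
top 469.5332724410986 469.5332724410986 325.6570626211029 202.0591053097275 [[0.0481, 0.9749, -0.2175, 0.2447], [-0.9988, 0.0471, -0.0096, 0.3028], [0.0009, 0.2177, 0.976, 1.4565], [0.0, 0.0, 0.0, 1.0]] ['color', 'fx', 'fy', 'cx', 'cy', 'pose']
```

View pics/scene0.png

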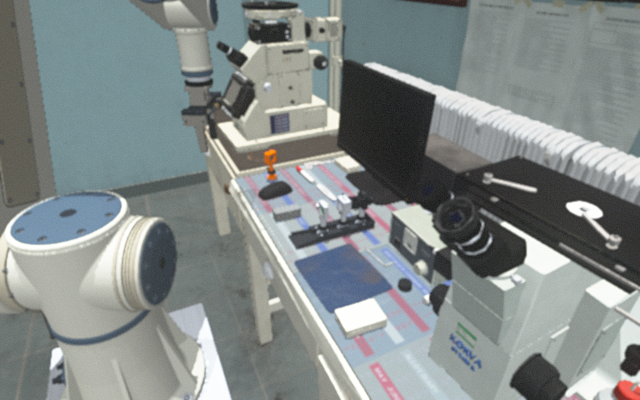

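View pics/top0.png

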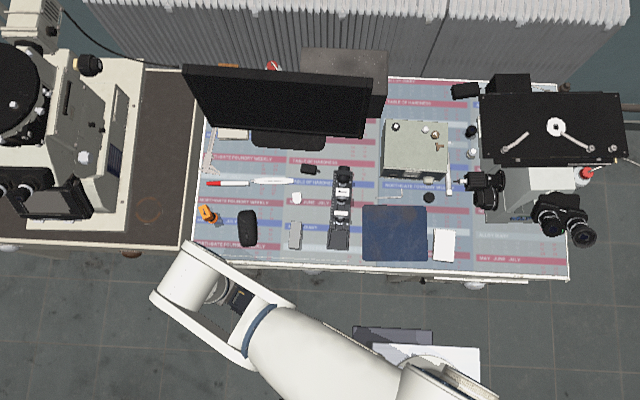

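```bash
python3 - <<'E'
import cv2
a=cv2.imread("pics/top0.png")[160:265,325:465];cv2.imwrite("pics/topc.png",cv2.resize(a,None,fx=5.7,fy=5.7,interpolation=cv2.INTER_CUBIC))
b=cv2.imread("pics/scene0.png")[170:270,260:390];cv2.imwrite("pics/scenec.png",cv2.resize(b,None,fx=6,fy=6,interpolation=cv2.INTER_CUBIC))
E
cat > h.py <<'E'
import numpy as np
from cell import bot
C={"scene":(387.691,323.804,203.010,np.array([[0.8975,0.225,-0.3792,0.1155],[-0.4409,0.4697,-0.7649,-0.5462],[0.006,0.8537,0.5208,0.6647]])),
"top":(469.533,325.657,202.059,np.array([[0.0481,0.9749,-0.2175,0.2447],[-0.9988,0.0471,-0.0096,0.3028],[0.0009,0.2177,0.976,1.4565]]))}
def w(n,u,v,z):
    f,cx,cy,P=C[n]; d=P[:,:3]@np.array([(u-cx)/f,-(v-cy)/f,-1]); return P[:,3]+d*(z-P[2,3])/d[2]
def px(n,p):
    f,cx,cy,P=C[n]; q=P[:,:3].T@(np.asarray(p)-P[:,3]); return np.round([cx+f*q[0]/-q[2],cy-f*q[1]/-q[2]],1)
E
```

```text
(no output)
```

View pics/topc.png

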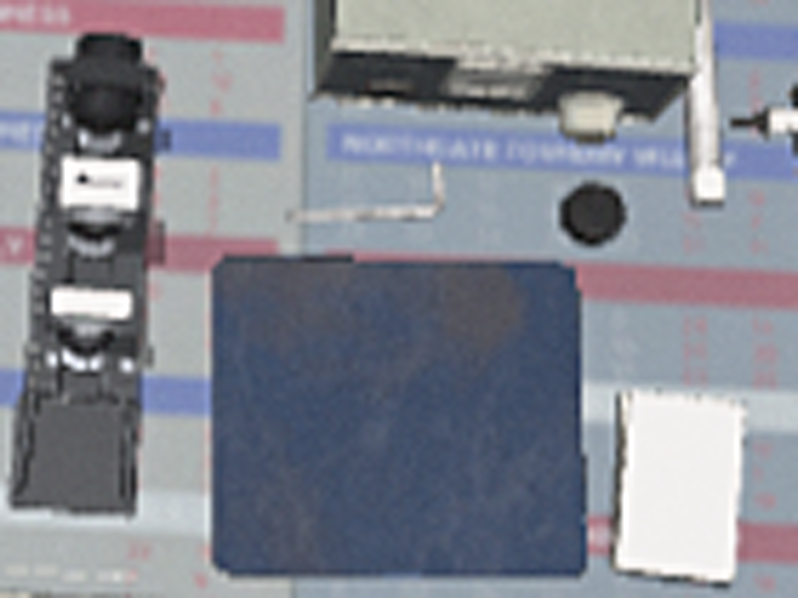

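View pics/scenec.png

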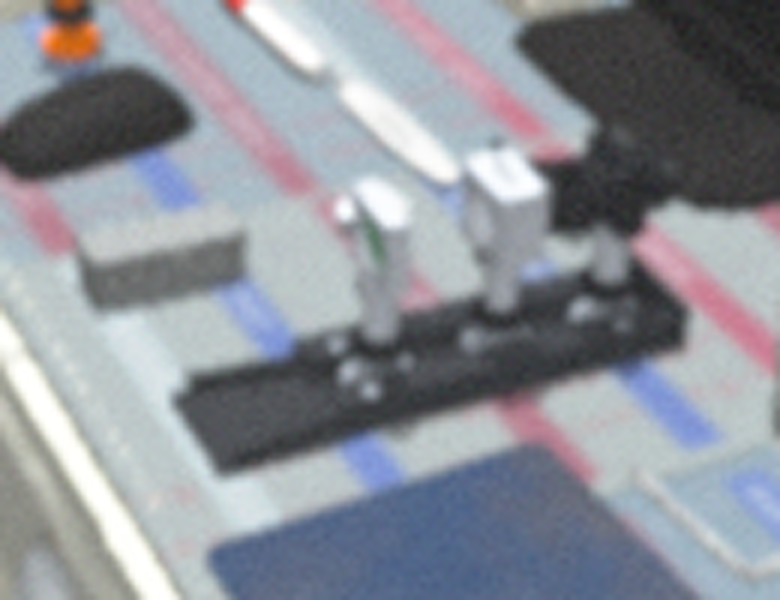

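```bash
cat > m.py <<'E'
from h import *
def t(u,v,z): return np.round(w("top",325+u/5.7,160+v/5.7,z),4)
def s(u,v,z): return np.round(w("scene",260+u/6,170+v/6,z),4)
print("open corners",t(10,508,.012),t(133,517,.012))
print("inner",t(55,60,.02),t(158,68,.02))
print("filter top corners",*[t(*p,.106) for p in((50,290),(52,318),(131,318),(132,290))])
print("iris",*[t(*p,.106) for p in((62,157),(59,208),(137,210),(138,160))])
print("lens tube mid",t(105,80,.103), "mat",*[t(*p,.003) for p in((213,258),(577,265),(583,576),(215,573))])
print("tis",*[t(*p,.023) for p in((622,392),(745,400),(735,582),(616,572))], "cap",t(593,213,.017),"key",t(290,215,0),t(440,205,0),t(437,165,0))
print("scene filt top",*[s(*p,.106) for p in((345,190),(365,178),(410,212),(388,222))],"iris",*[s(*p,.106) for p in((467,165),(515,148),(550,186),(508,202))])
print("scene rail open",s(180,400,.012),s(222,470,.005))
E
python3 m.py
```

```text
open corners [0.4183 0.3065 0.012 ] [0.4166 0.2398 0.012 ]
inner [0.6689 0.2933 0.02  ] [0.667  0.2357 0.02  ]
filter top corners [0.5203 0.291  0.106 ] [0.5057 0.2893 0.106 ] [0.5077 0.2488 0.106 ] [0.5224 0.2489 0.106 ]
iris [0.5912 0.2879 0.106 ] [0.5639 0.2883 0.106 ] [0.5648 0.2479 0.106 ] [0.5915 0.2483 0.106 ]
lens tube mid [0.6347 0.2671 0.103 ] mat [0.5638 0.2005 0.003 ] [ 0.5696 -0.0016  0.003 ] [ 0.3974 -0.0051  0.003 ] [0.3895 0.194  0.003 ]
tis [ 0.4959 -0.0219  0.023 ] [ 0.4947 -0.0884  0.023 ] [ 0.3961 -0.0819  0.023 ] [ 0.3983 -0.0185  0.023 ] cap [ 0.5963 -0.0074  0.017 ] key [0.5912 0.158  0.    ] [0.6009 0.0744 0.    ] [0.6239 0.0764 0.    ]
scene filt top [0.5096 0.2884 0.106 ] [0.5227 0.2941 0.106 ] [0.5281 0.258  0.106 ] [0.5152 0.2546 0.106 ] iris [0.5714 0.2841 0.106 ] [0.5996 0.2883 0.106 ] [0.5972 0.2504 0.106 ] [0.5727 0.2463 0.106 ]
scene rail open [0.424  0.2897 0.012 ] [0.4245 0.2404 0.005 ]
```

The rail's open end faces the robot: `topc` shows the filter outermost (crop ~91,303), the iris in the middle (~99,184) and the lens innermost. The mat is at (0.48, 0.097) and the tissue pad at (0.446, -0.053). I'm setting out above the filter.

```bash
Z='[0,0,0]'
python3 -m inch '{"delta_pos":[[0,0,0],[0,0,0],[0,0,0],[0,0,0],[0,0,0]],"rot":[[0,0,-0.586],[0,0,-0.586],[0,0,-0.586],[0,0,-0.586],[0,0,-0.586]],"gripper":[-1,-1,-1,-1,-1]}' 25
python3 -m inch '{"delta_pos":[[-0.8,-0.93,0],[-0.8,-0.93,0],[-0.8,-0.93,0],[-0.8,-0.93,0],[-0.8,-0.93,0]],"rot":[[0,0,0],[0,0,0],[0,0,0],[0,0,0],[0,0,0]],"gripper":[-1,-1,-1,-1,-1]}'
python3 -m inch '{"delta_pos":[[-0.8,-0.93,0],[-0.8,-0.93,0],[-0.8,-0.93,0],[-0.8,-0.93,0],[0,0,0]],"rot":[[0,0,0],[0,0,0],[0,0,0],[0,0,0],[0,0,0]],"gripper":[-1,-1,-1,-1,-1]}'
cat > st.py <<'E'
from h import *
from scipy.spatial.transform import Rotation as R
s=bot.get_state(); q=s["tcp_rot"]; M=R.from_quat([q[1],q[2],q[3],q[0]]).as_matrix()
print(s["clock"],"tcp",np.round(s["ee_pos"],4),"x",np.round(M[:,0],3),"z",np.round(M[:,2],3),"op",round(s["opening"],4),"F",np.round(s["wrist_force"],1),"q",np.round(s["qpos"],2))
import sys
if len(sys.argv)>3:
    d=np.array([float(a) for a in sys.argv[1:4]])-s["ee_pos"]; print("to go/0.03 (tool)",np.round(M.T@d/0.03,2))
E
python3 st.py 0.516 0.2695 0.155
```

```text
clock: 0.72
ee_pos: [0.2817, 0.5576, 0.3022]
tcp_rot: [-0.0, 0.013, 1.0, -0.0]
wrist_force: [-0.1, 0.6, -0.2]
opening: 0.0921
grip_force: 0.0
clock: 1.35
ee_pos: [0.3984, 0.4139, 0.3024]
tcp_rot: [-0.0, 0.014, 1.0, -0.0]
wrist_force: [0.5, -0.6, 0.2]
opening: 0.0917
grip_force: 0.0
clock: 1.98
ee_pos: [0.4917, 0.2991, 0.3023]
tcp_rot: [-0.0, 0.015, 1.0, -0.0]
wrist_force: [0.4, 1.0, 0.4]
opening: 0.0922
grip_force: 0.0
1.975 tcp [0.4917 0.2991 0.3023] x [-1.     0.031  0.   ] z [-0.    -0.001 -1.   ] op 0.0922 F [0.4 1.  0.4] q [ 0.54  0.28  1.74 -0.    1.12 -1.  ]
to go/0.03 (tool) [-0.84 -0.96  4.91]
```

```bash
python3 -m inch '{"delta_pos":[[-0.84,-0.96,0],[0,0,0.7],[0,0,0.7],[0,0,0.7],[0,0,0]],"rot":[[0,0,0],[0,0,0],[0,0,0],[0,0,0],[0,0,0]],"gripper":[-1,-1,-1,-1,-1]}'
cat > look.py <<'E'
from h import *
import cv2,sys
o=[]
for n,(u,v) in (("top",(int(sys.argv[2]),int(sys.argv[3]))),("scene",(int(sys.argv[4]),int(sys.argv[5])))):
    a=bot.grab_frame(n)["color"][v:v+110,u:u+80,::-1]; o.append(cv2.resize(a,None,fx=5,fy=5,interpolation=cv2.INTER_CUBIC))
cv2.imwrite(f"pics/{sys.argv[1]}.png",np.hstack(o))
E
python3 look.py l1 300 150 290 165; python3 st.py 0.516 0.2695 0.155
```

```text
clock: 2.6
ee_pos: [0.5137, 0.2714, 0.2381]
tcp_rot: [-0.002, 0.014, 1.0, -0.001]
wrist_force: [-0.2, 0.1, 0.6]
opening: 0.0921
grip_force: 0.0
2.7 tcp [0.5148 0.2718 0.2401] x [-1.     0.028  0.   ] z [-0.  0. -1.] op 0.0916 F [0.4 0.2 1.3] q [ 0.48  0.35  1.78  0.    1.   -1.06]
to go/0.03 (tool) [-0.04 -0.08  2.84]
```

View pics/l1.png

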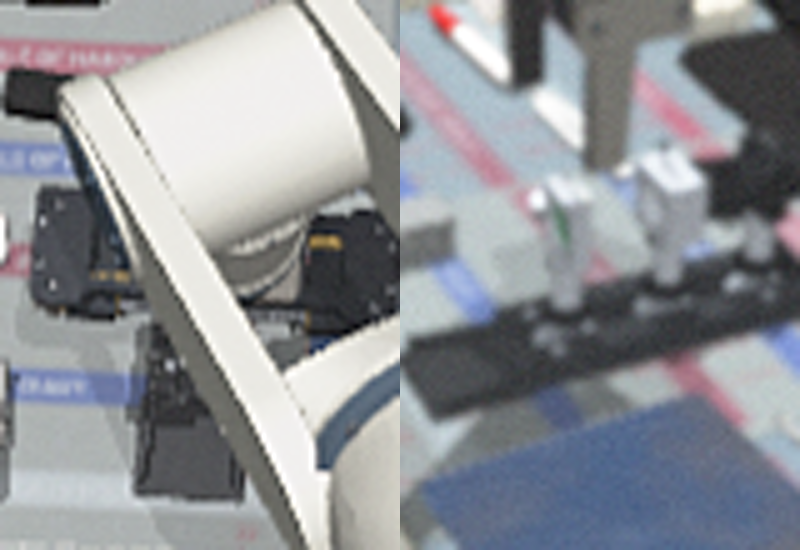

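The scene view shows the open fingers straddling the filter (top face at crop 565,187) with clear room on both sides. I'm descending and gripping.

```bash
python3 -m inch '{"delta_pos":[[-0.04,-0.04,0.7],[0,0,0.7],[0,0,0.7],[0,0,0.7],[0,0,0]],"rot":[[0,0,0],[0,0,0],[0,0,0],[0,0,0],[0,0,0]],"gripper":[-1,-1,-1,-1,-1]}'
python3 -m inch '{"delta_pos":[[0,0,0],[0,0,0],[0,0,0],[0,0,0],[0,0,0]],"rot":[[0,0,0],[0,0,0],[0,0,0],[0,0,0],[0,0,0]],"gripper":[0.3,0.3,0.3,0.3,0.3]}' 25
python3 st.py 0.448 0.2715 0.155
```

```text
clock: 3.32
ee_pos: [0.5158, 0.2701, 0.1554]
tcp_rot: [-0.001, 0.014, 1.0, -0.0]
wrist_force: [0.0, 0.1, 0.9]
opening: 0.092
grip_force: 0.0
clock: 3.95
ee_pos: [0.5162, 0.27, 0.1558]
tcp_rot: [0.0, 0.014, 1.0, 0.0]
wrist_force: [-0.3, 0.1, -0.3]
opening: 0.0435
grip_force: 0.2
3.95 tcp [0.5162 0.27   0.1558] x [-1.     0.028 -0.   ] z [ 0.  0. -1.] op 0.0435 F [-0.3  0.1 -0.3] q [ 0.48  0.47  1.84  0.    0.84 -1.06]
to go/0.03 (tool) [ 2.27 -0.02  0.03]
```

```bash
python3 -m inch '{"delta_pos":[[0,0,0],[0,0,0],[0,0,0],[0,0,0],[0,0,0]],"rot":[[0,0,0],[0,0,0],[0,0,0],[0,0,0],[0,0,0]],"gripper":[0.3,0.3,0.3,0.3,0.3]}' 25
python3 -m inch '{"delta_pos":[[0.3,0,-0.03],[0.4,0,0],[0.4,0,0],[0.4,0,0],[0,0,0]],"rot":[[0,0,0],[0,0,0],[0,0,0],[0,0,0],[0,0,0]],"gripper":[0.3,0.3,0.3,0.3,0.3]}'
python3 st.py 0.448 0.2715 0.155
```

```text
clock: 4.58
ee_pos: [0.5162, 0.27, 0.1557]
tcp_rot: [0.0, 0.014, 1.0, 0.0]
wrist_force: [-0.2, -0.1, 1.4]
opening: 0.0396
grip_force: 24.9
clock: 5.2
ee_pos: [0.47, 0.2712, 0.1566]
tcp_rot: [-0.0, 0.014, 1.0, -0.0]
wrist_force: [1.0, 0.1, -1.4]
opening: 0.0402
grip_force: 24.9
5.2 tcp [0.47   0.2712 0.1566] x [-1.     0.028  0.001] z [-0.001 -0.    -1.   ] op 0.0402 F [ 1.   0.1 -1.4] q [ 0.52  0.41  1.93  0.    0.8  -1.02]
to go/0.03 (tool) [ 0.73 -0.01  0.05]
```

```bash
python3 -m inch '{"delta_pos":[[0.42,0,0],[0.42,0,0],[0,0,-0.2],[0,0,-0.6],[0,0,-0.6]],"rot":[[0,0,0],[0,0,0],[0,0,0],[0,0,0],[0,0,0]],"gripper":[0.3,0.3,0.3,0.3,0.3]}'
python3 st.py 0.52 0.06 0.215
```

```text
clock: 5.82
ee_pos: [0.4462, 0.2721, 0.1995]
tcp_rot: [0.0, 0.014, 1.0, 0.0]
wrist_force: [0.1, -0.2, -1.8]
opening: 0.0397
grip_force: 24.9
5.825 tcp [0.4462 0.2721 0.1995] x [-1.     0.028 -0.   ] z [ 0.  0. -1.] op 0.0397 F [ 0.1 -0.2 -1.8] q [ 0.54  0.32  1.94 -0.    0.87 -1.  ]
to go/0.03 (tool) [-2.66 -7.   -0.52]
```

```bash
python3 -m inch '{"delta_pos":[[-0.13,-0.5,0],[-0.36,-0.9,0],[-0.36,-0.9,0],[-0.36,-0.9,0],[-0.36,-0.9,0]],"rot":[[0,0,0],[0,0,0],[0,0,0],[0,0,0],[0,0,0]],"gripper":[0.3,0.3,0.3,0.3,0.3]}'
python3 -m inch '{"delta_pos":[[-0.36,-0.9,0],[-0.36,-0.9,0],[-0.36,-0.9,0],[0,-0.2,0],[0,0,0.3]],"rot":[[0,0,0],[0,0,0],[0,0,0],[0,0,0],[0,0,0]],"gripper":[0.3,0.3,0.3,0.3,0.3]}'
python3 -m inch '{"delta_pos":[[0,0,0.5],[0,0,0.4],[0,0,0.25],[0,0,0],[0,0,0]],"rot":[[0,0,0],[0,0,0],[0,0,0],[0,0,0],[0,0,0]],"gripper":[0.3,0.3,0.3,0.3,0.3]}'
python3 st.py 0.52 0.06 0.156
```

```text
clock: 6.45
ee_pos: [0.4896, 0.1458, 0.1979]
tcp_rot: [-0.0, 0.014, 1.0, -0.0]
wrist_force: [0.4, 0.6, -1.4]
opening: 0.0397
grip_force: 24.9
clock: 7.08
ee_pos: [0.5194, 0.0594, 0.1893]
tcp_rot: [0.0, 0.015, 1.0, 0.0]
wrist_force: [0.2, 0.4, -2.0]
opening: 0.0396
grip_force: 24.9
clock: 7.7
ee_pos: [0.5194, 0.06, 0.1548]
tcp_rot: [-0.0, 0.014, 1.0, -0.0]
wrist_force: [0.2, -0.5, -2.8]
opening: 0.0395
grip_force: 25.0
7.7 tcp [0.5194 0.06   0.1548] x [-1.     0.028  0.   ] z [-0. -0. -1.] op 0.0395 F [ 0.2 -0.5 -2.8] q [ 0.11  0.39  1.97 -0.    0.78 -1.43]
to go/0.03 (tool) [-0.02 -0.   -0.04]
```

```bash
python3 -m inch '{"delta_pos":[[0,0,0.03],[0,0,0],[0,0,0],[0,0,0],[0,0,0]],"rot":[[0,0,0],[0,0,0],[0,0,0],[0,0,0],[0,0,0]],"gripper":[0.3,0.3,-1,-1,-1]}'
python3 st.py
python3 -m inch '{"delta_pos":[[0,0,0],[0,0,0],[0,0,0],[0,0,0],[0,0,-0.5]],"rot":[[0,0,0],[0,0,0],[0,0,0],[0,0,0],[0,0,0]],"gripper":[-1,-1,-1,-1,-1]}'
python3 -m inch '{"delta_pos":[[0,0,-0.8],[0,0,-1],[0,0,-0.6],[-0.2,0.5,0],[-0.25,0.95,0]],"rot":[[0,0,0],[0,0,0],[0,0,0],[0,0,0],[0,0,0]],"gripper":[-1,-1,-1,-1,-1]}'
python3 st.py 0.5785 0.2685 0.155; python3 look.py l2 365 190 290 220
```

```text
clock: 8.32
ee_pos: [0.5196, 0.0598, 0.1542]
tcp_rot: [0.0, 0.014, 1.0, -0.0]
wrist_force: [0.1, 0.6, 0.7]
opening: 0.0678
grip_force: 0.0
8.325 tcp [0.5196 0.0598 0.1542] x [-1.     0.028 -0.   ] z [ 0. -0. -1.] op 0.0678 F [0.1 0.6 0.7] q [ 0.11  0.39  1.97 -0.    0.78 -1.43]
clock: 8.95
ee_pos: [0.5189, 0.0598, 0.1689]
tcp_rot: [-0.001, 0.014, 1.0, -0.0]
wrist_force: [0.6, -0.1, 0.1]
opening: 0.0919
grip_force: 0.0
clock: 9.57
ee_pos: [0.5346, 0.1036, 0.2413]
tcp_rot: [0.0, 0.015, 1.0, 0.0]
wrist_force: [-0.4, 0.2, -0.6]
opening: 0.0918
grip_force: 0.0
9.575 tcp [0.5346 0.1036 0.2413] x [-1.     0.03  -0.001] z [ 0.001  0.    -1.   ] op 0.0918 F [-0.4  0.2 -0.6] q [ 0.19  0.3   1.86  0.    0.98 -1.35]
to go/0.03 (tool) [-1.3   5.54  2.88]
```

View pics/l2.png

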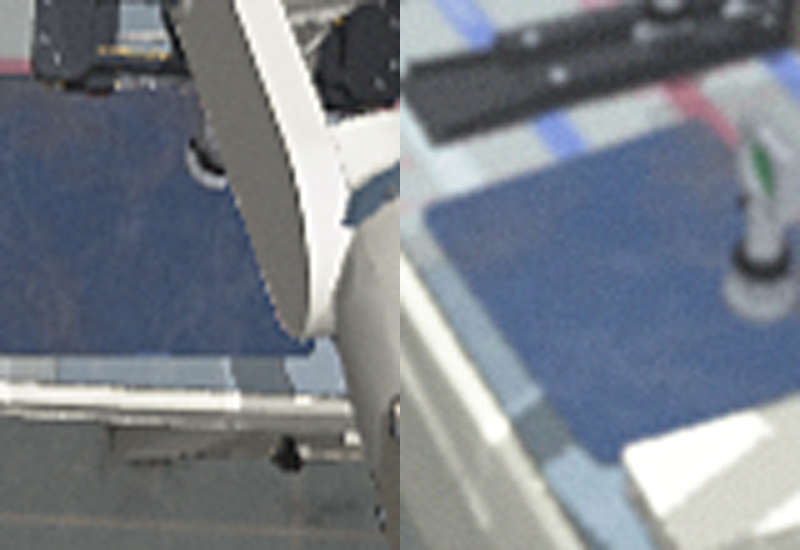

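The filter stands upright on the mat (scene crop 760,220). Next is the iris.

```bash
python3 -m inch '{"delta_pos":[[-0.27,0.95,0],[-0.27,0.95,0],[-0.27,0.95,0],[-0.27,0.95,0],[-0.27,0.95,0]],"rot":[[0,0,0],[0,0,0],[0,0,0],[0,0,0],[0,0,0]],"gripper":[-1,-1,-1,-1,-1]}'
python3 -m inch '{"delta_pos":[[0,0.6,0],[0,0,0],[0,0,0],[0,0,0],[0,0,0]],"rot":[[0,0,0],[0,0,0],[0,0,0],[0,0,0],[0,0,0]],"gripper":[-1,-1,-1,-1,-1]}'
python3 st.py 0.5795 0.2685 0.155
```

```text
clock: 10.3
ee_pos: [0.5787, 0.2451, 0.2403]
tcp_rot: [-0.001, 0.014, 1.0, -0.0]
wrist_force: [0.5, 0.5, -0.8]
opening: 0.0918
grip_force: 0.0
clock: 10.92
ee_pos: [0.5793, 0.2616, 0.2413]
tcp_rot: [0.0, 0.015, 1.0, -0.0]
wrist_force: [-0.5, -0.2, 1.3]
opening: 0.0921
grip_force: 0.0
10.925 tcp [0.5793 0.2616 0.2413] x [-1.     0.029 -0.   ] z [ 0. -0. -1.] op 0.0921 F [-0.5 -0.2  1.3] q [ 0.42  0.43  1.66 -0.    1.05 -1.12]
to go/0.03 (tool) [0.   0.23 2.88]
```

```bash
python3 -m inch '{"delta_pos":[[0,0.21,0],[0,0,0.7],[0,0,0.75],[0,0,0.75],[0,0,0.67]],"rot":[[0,0,0],[0,0,0],[0,0,0],[0,0,0],[0,0,0]],"gripper":[-1,-1,-1,-1,-1]}'
python3 -m inch '{"delta_pos":[[0,0,0],[0,0,0],[0,0,0],[0,0,0],[0,0,0]],"rot":[[0,0,0],[0,0,0],[0,0,0],[0,0,0],[0,0,0]],"gripper":[0.3,0.3,0.3,0.3,0.3]}' 25
python3 -m inch '{"delta_pos":[[0,0,0],[0,0,0],[0,0,0],[0,0,0],[0,0,0]],"rot":[[0,0,0],[0,0,0],[0,0,0],[0,0,0],[0,0,0]],"gripper":[0.3,0.3,0.3,0.3,0.3]}'
python3 st.py 0.446 0.272 0.156
```

```text
clock: 11.55
ee_pos: [0.5794, 0.2687, 0.1542]
tcp_rot: [0.0, 0.014, 1.0, 0.0]
wrist_force: [0.5, 0.7, -0.1]
opening: 0.0919
grip_force: 0.0
clock: 12.18
ee_pos: [0.5796, 0.2686, 0.1555]
tcp_rot: [0.0, 0.014, 1.0, 0.0]
wrist_force: [0.5, 2.6, -0.1]
opening: 0.0441
grip_force: 0.2
clock: 12.8
ee_pos: [0.5797, 0.2686, 0.1554]
tcp_rot: [0.0, 0.014, 1.0, 0.0]
wrist_force: [-0.4, -0.5, 5.8]
opening: 0.0403
grip_force: 25.0
12.8 tcp [0.5797 0.2686 0.1554] x [-1.     0.028 -0.   ] z [ 0.  0. -1.] op 0.0403 F [-0.4 -0.5  5.8] q [ 0.43  0.54  1.71  0.    0.89 -1.11]
to go/0.03 (tool) [ 4.46 -0.01 -0.02]
```

```bash
python3 -m inch '{"delta_pos":[[0.3,0,-0.04],[0.5,0,0],[0.5,0,0],[0.5,0,0],[0.5,0,0]],"rot":[[0,0,0],[0,0,0],[0,0,0],[0,0,0],[0,0,0]],"gripper":[0.3,0.3,0.3,0.3,0.3]}'
python3 -m inch '{"delta_pos":[[0.5,0,0],[0.5,0,0],[0.5,0,0],[0.5,0,0],[0.15,0,0]],"rot":[[0,0,0],[0,0,0],[0,0,0],[0,0,0],[0,0,0]],"gripper":[0.3,0.3,0.3,0.3,0.3]}'
python3 st.py 0.446 0.272 0.156
```

```text
clock: 13.42
ee_pos: [0.5092, 0.2705, 0.1563]
tcp_rot: [-0.0, 0.014, 1.0, -0.0]
wrist_force: [0.4, 0.6, -2.3]
opening: 0.0398
grip_force: 25.0
clock: 14.05
ee_pos: [0.4449, 0.2722, 0.1563]
tcp_rot: [-0.0, 0.014, 1.0, -0.0]
wrist_force: [0.4, -0.6, -2.9]
opening: 0.0398
grip_force: 25.0
14.05 tcp [0.4449 0.2722 0.1563] x [-1.     0.028  0.   ] z [-0. -0. -1.] op 0.0398 F [ 0.4 -0.6 -2.9] q [ 0.55  0.39  1.97  0.    0.78 -1.  ]
to go/0.03 (tool) [-0.04 -0.01  0.01]
```

```bash
python3 -m inch '{"delta_pos":[[0,0,-0.4],[0,0,-0.7],[0,0,-0.5],[0,-0.5,0],[0,-0.9,0]],"rot":[[0,0,0],[0,0,0],[0,0,0],[0,0,0],[0,0,0]],"gripper":[0.3,0.3,0.3,0.3,0.3]}'
python3 -m inch '{"delta_pos":[[0,-0.9,0],[0,-0.9,0],[0,-0.8,0],[0,-0.4,0],[0,0,0.4]],"rot":[[0,0,0],[0,0,0],[0,0,0],[0,0,0],[0,0,0]],"gripper":[0.3,0.3,0.3,0.3,0.3]}'
python3 -m inch '{"delta_pos":[[0,0,0.6],[0,0,0.4],[0,0,0.2],[0,0,0.07],[0,0,0]],"rot":[[0,0,0],[0,0,0],[0,0,0],[0,0,0],[0,0,0]],"gripper":[0.3,0.3,0.3,0.3,0.3]}'
python3 st.py 0.445 0.14 0.1545
```

```text
clock: 14.68
ee_pos: [0.4448, 0.2295, 0.2041]
tcp_rot: [0.0, 0.014, 1.0, -0.0]
wrist_force: [-0.1, -0.5, -3.2]
opening: 0.0399
grip_force: 25.0
clock: 15.3
ee_pos: [0.4427, 0.1397, 0.1923]
tcp_rot: [0.001, 0.015, 1.0, 0.0]
wrist_force: [0.9, -0.1, -2.6]
opening: 0.0397
grip_force: 25.0
clock: 15.92
ee_pos: [0.4425, 0.1408, 0.1547]
tcp_rot: [0.0, 0.014, 1.0, 0.0]
wrist_force: [-2.9, 0.3, 5.9]
opening: 0.0395
grip_force: 25.0
15.925 tcp [0.4425 0.1408 0.1547] x [-1.     0.028 -0.   ] z [ 0.  0. -1.] op 0.0395 F [-2.9  0.3  5.9] q [ 0.3   0.32  2.09  0.    0.73 -1.24]
to go/0.03 (tool) [-0.09 -0.02  0.01]
```

```bash
python3 -m inch '{"delta_pos":[[0,0,0],[0,0,0],[0,0,0],[0,0,0],[0,0,0]],"rot":[[0,0,0],[0,0,0],[0,0,0],[0,0,0],[0,0,0]],"gripper":[-1,-1,-1,-1,-1]}'
python3 -m inch '{"delta_pos":[[0,0,-0.5],[0,0,-0.9],[0,0,-0.9],[0,0,-0.6],[-0.3,0.3,0]],"rot":[[0,0,0],[0,0,0],[0,0,0],[0,0,0],[0,0,0]],"gripper":[-1,-1,-1,-1,-1]}'
python3 -m inch '{"delta_pos":[[-0.9,0.6,0],[-0.9,0.6,0],[-0.9,0.6,0],[-0.9,0.6,0],[-0.9,0.6,0]],"rot":[[0,0,0],[0,0,0],[0,0,0],[0,0,0],[0,0,0]],"gripper":[-1,-1,-1,-1,-1]}'
python3 st.py 0.643 0.2667 0.155;python3 look.py l3 335 155 310 160
```

```text
clock: 16.55
ee_pos: [0.4423, 0.1403, 0.1542]
tcp_rot: [-0.0, 0.014, 1.0, -0.0]
wrist_force: [0.1, -0.5, -0.8]
opening: 0.0878
grip_force: 0.0
clock: 17.18
ee_pos: [0.4523, 0.1493, 0.2432]
tcp_rot: [0.002, 0.014, 1.0, 0.001]
wrist_force: [0.6, 0.1, -1.1]
opening: 0.0916
grip_force: 0.0
clock: 17.8
ee_pos: [0.5901, 0.2363, 0.2402]
tcp_rot: [-0.0, 0.014, 1.0, -0.0]
wrist_force: [0.8, 0.3, 0.0]
opening: 0.0916
grip_force: 0.0
17.8 tcp [0.5901 0.2363 0.2402] x [-1.     0.028  0.001] z [-0.001 -0.    -1.   ] op 0.0916 F [0.8 0.3 0. ] q [ 0.38  0.43  1.66  0.    1.05 -1.16]
to go/0.03 (tool) [-1.74  1.06  2.84]
```

View pics/l3.png

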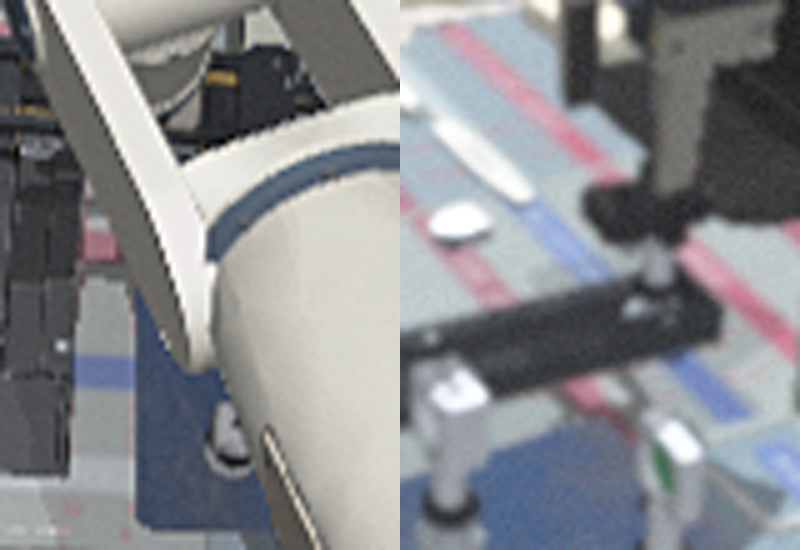

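```bash
python3 -c "
from h import *
for p in ((323.3,221.7),(343.8,217.5),(361.3,212.5)): print(w('scene',*p,.05))"
```

```text
[0.51714438 0.26633937 0.05      ]
[0.5796217  0.26012925 0.05      ]
[0.63861514 0.26121241 0.05      ]
```

```bash
python3 -m inch '{"delta_pos":[[-0.6,0.4,0],[-0.6,0.4,0],[-0.46,0.26,0],[0,0,0],[0,0,0.7]],"rot":[[0,0,0],[0,0,0],[0,0,0],[0,0,0],[0,0,0]],"gripper":[-1,-1,-1,-1,-1]}'
python3 st.py 0.641 0.2667 0.155
```

```text
clock: 18.52
ee_pos: [0.6397, 0.2656, 0.2205]
tcp_rot: [0.001, 0.014, 1.0, 0.0]
wrist_force: [0.1, -0.6, 0.2]
opening: 0.092
grip_force: 0.0
18.525 tcp [0.6397 0.2656 0.2205] x [-1.     0.028 -0.002] z [ 0.002  0.001 -1.   ] op 0.092 F [ 0.1 -0.6  0.2] q [ 0.39  0.53  1.55 -0.    1.06 -1.15]
to go/0.03 (tool) [-0.04  0.04  2.18]
```

```bash
python3 -m inch '{"delta_pos":[[-0.04,0.04,0.7],[0,0,0.7],[0,0,0.72],[0,0,0],[0,0,0]],"rot":[[0,0,0],[0,0,0],[0,0,0],[0,0,0],[0,0,0]],"gripper":[-1,-1,-1,-1,-1]}'
python3 -m inch '{"delta_pos":[[0,0,0],[0,0,0],[0,0,0],[0,0,0],[0,0,0]],"rot":[[0,0,0],[0,0,0],[0,0,0],[0,0,0],[0,0,0]],"gripper":[0.3,0.3,0.3,0.3,0.3]}' 25
python3 -m inch '{"delta_pos":[[0,0,0],[0,0,0],[0,0,0],[0,0,0],[0,0,0]],"rot":[[0,0,0],[0,0,0],[0,0,0],[0,0,0],[0,0,0]],"gripper":[0.3,0.3,0.3,0.3,0.3]}'
python3 st.py 0.446 0.272 0.156
```

```text
clock: 19.15
ee_pos: [0.6412, 0.2669, 0.1568]
tcp_rot: [0.0, 0.014, 1.0, 0.0]
wrist_force: [-0.6, 0.3, 0.2]
opening: 0.0921
grip_force: 0.0
clock: 19.77
ee_pos: [0.6409, 0.2668, 0.1566]
tcp_rot: [0.0, 0.014, 1.0, 0.0]
wrist_force: [-0.9, 1.4, -0.2]
opening: 0.0444
grip_force: 0.2
clock: 20.4
ee_pos: [0.641, 0.2669, 0.1566]
tcp_rot: [0.0, 0.014, 1.0, 0.0]
wrist_force: [0.3, -0.1, 1.3]
opening: 0.0398
grip_force: 24.9
20.4 tcp [0.641  0.2669 0.1566] x [-1.     0.028 -0.   ] z [ 0.  0. -1.] op 0.0398 F [ 0.3 -0.1  1.3] q [ 0.39  0.61  1.58  0.    0.96 -1.15]
to go/0.03 (tool) [ 6.5  -0.01  0.02]
```

```bash
python3 -m inch '{"delta_pos":[[0.3,0,-0.03],[0.5,0,0],[0.5,0,0],[0.6,0,0],[0.6,0,0]],"rot":[[0,0,0],[0,0,0],[0,0,0],[0,0,0],[0,0,0]],"gripper":[0.3,0.3,0.3,0.3,0.3]}'
python3 -m inch '{"delta_pos":[[0.6,0,0],[0.6,0,0],[0.6,0,0],[0.6,0,0],[0.6,0,0]],"rot":[[0,0,0],[0,0,0],[0,0,0],[0,0,0],[0,0,0]],"gripper":[0.3,0.3,0.3,0.3,0.3]}'
python3 -m inch '{"delta_pos":[[0.6,0,0],[0.35,0,0],[0,0,0],[0,0,-0.5],[0,0,-0.8]],"rot":[[0,0,0],[0,0,0],[0,0,0],[0,0,0],[0,0,0]],"gripper":[0.3,0.3,0.3,0.3,0.3]}'
python3 st.py 0.446 -0.053 0.296
```

```text
clock: 21.02
ee_pos: [0.5643, 0.2689, 0.1574]
tcp_rot: [-0.0, 0.014, 1.0, -0.0]
wrist_force: [0.2, 0.3, -2.5]
opening: 0.0403
grip_force: 24.9
clock: 21.65
ee_pos: [0.4748, 0.2715, 0.1575]
tcp_rot: [0.0, 0.014, 1.0, 0.0]
wrist_force: [0.4, 0.9, -1.9]
opening: 0.0396
grip_force: 24.9
clock: 22.28
ee_pos: [0.4479, 0.2722, 0.1973]
tcp_rot: [-0.0, 0.014, 1.0, -0.0]
wrist_force: [0.5, 0.1, -2.2]
opening: 0.0398
grip_force: 24.9
22.275 tcp [0.4479 0.2722 0.1973] x [-1.     0.029  0.   ] z [-0. -0. -1.] op 0.0398 F [ 0.5  0.1 -2.2] q [ 0.54  0.33  1.94 -0.    0.87 -1.  ]
to go/0.03 (tool) [ -0.24 -10.84  -3.29]
```

```bash
python3 -m inch '{"delta_pos":[[0,0,-0.9],[0,0,-0.9],[0,0,-0.9],[0,0,-0.6],[0,-0.4,0]],"rot":[[0,0,0],[0,0,0],[0,0,0],[0,0,0],[0,0,0]],"gripper":[0.3,0.3,0.3,0.3,0.3]}'
python3 -m inch '{"delta_pos":[[-0.02,-0.9,0],[-0.02,-0.9,0],[-0.02,-0.9,0],[-0.02,-0.9,0],[-0.02,-0.9,0]],"rot":[[0,0,0],[0,0,0],[0,0,0],[0,0,0],[0,0,0]],"gripper":[0.3,0.3,0.3,0.3,0.3]}'
python3 -m inch '{"delta_pos":[[-0.02,-0.9,0],[-0.02,-0.9,0],[-0.02,-0.9,0],[-0.02,-0.9,0],[-0.02,-0.9,0]],"rot":[[0,0,0],[0,0,0],[0,0,0],[0,0,0],[0,0,0]],"gripper":[0.3,0.3,0.3,0.3,0.3]}'
python3 st.py 0.446 -0.053 0.175
```

```text
clock: 22.9
ee_pos: [0.4484, 0.2606, 0.2976]
tcp_rot: [0.002, 0.014, 1.0, 0.001]
wrist_force: [-0.6, -0.8, -2.4]
opening: 0.0399
grip_force: 24.9
clock: 23.52
ee_pos: [0.4459, 0.1235, 0.2949]
tcp_rot: [-0.0, 0.014, 1.0, -0.0]
wrist_force: [-0.3, -0.2, -2.2]
opening: 0.0399
grip_force: 24.9
clock: 24.15
ee_pos: [0.4448, -0.0114, 0.295]
tcp_rot: [-0.0, 0.014, 1.0, -0.0]
wrist_force: [0.3, -0.5, -2.5]
opening: 0.0397
grip_force: 24.9
24.15 tcp [ 0.4448 -0.0114  0.295 ] x [-1.     0.029  0.001] z [-0.001 -0.    -1.   ] op 0.0397 F [ 0.3 -0.5 -2.5] q [-0.03  0.08  2.01 -0.    1.06 -1.57]
to go/0.03 (tool) [-0.08 -1.39  4.  ]
```

```bash
python3 -m inch '{"delta_pos":[[-0.05,-0.8,0],[0,-0.56,0],[0,0,0],[0,0,0.8],[0,0,0.8]],"rot":[[0,0,0],[0,0,0],[0,0,0],[0,0,0],[0,0,0]],"gripper":[0.3,0.3,0.3,0.3,0.3]}'
python3 -m inch '{"delta_pos":[[0,0,0.8],[0,0,0.8],[0,0,0.4],[0,0,0.2],[0,0,0]],"rot":[[0,0,0],[0,0,0],[0,0,0],[0,0,0],[0,0,0]],"gripper":[0.3,0.3,0.3,0.3,0.3]}'
python3 st.py 0.446 -0.053 0.1755; python3 look.py l4 400 180 320 260
```

```text
clock: 24.78
ee_pos: [0.4459, -0.0502, 0.247]
tcp_rot: [0.0, 0.014, 1.0, 0.0]
wrist_force: [-0.5, -0.7, -2.3]
opening: 0.0397
grip_force: 24.9
clock: 25.4
ee_pos: [0.446, -0.0505, 0.1816]
tcp_rot: [-0.0, 0.014, 1.0, 0.0]
wrist_force: [0.2, 0.4, -1.9]
opening: 0.0395
grip_force: 24.9
25.4 tcp [ 0.446  -0.0505  0.1816] x [-1.     0.028  0.   ] z [-0.  0. -1.] op 0.0395 F [ 0.2  0.4 -1.9] q [-0.12  0.25  2.11  0.    0.78 -1.66]
to go/0.03 (tool) [-0.   -0.08  0.2 ]
```

View pics/l4.png

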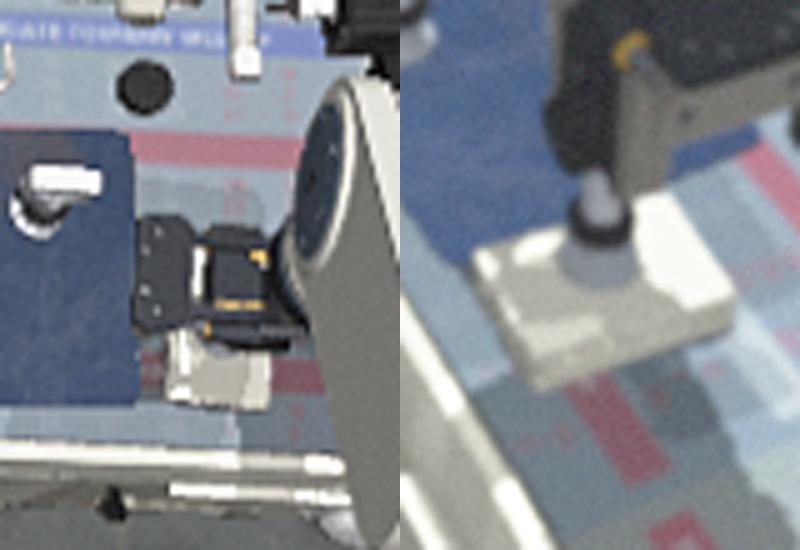

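The lens foot hangs over the middle of the tissue pad (scene crop 598,265; pad centre about 604,280). I'm lowering it and releasing.

```bash
python3 -m inch '{"delta_pos":[[0,-0.06,0.1],[0,0,0.1],[0,0,0.04],[0,0,0],[0,0,0]],"rot":[[0,0,0],[0,0,0],[0,0,0],[0,0,0],[0,0,0]],"gripper":[0.3,0.3,0.3,0.3,0.3]}'
python3 -m inch '{"delta_pos":[[0,0,0],[0,0,0],[0,0,0],[0,0,0],[0,0,0]],"rot":[[0,0,0],[0,0,0],[0,0,0],[0,0,0],[0,0,0]],"gripper":[0.3,-1,-1,-1,-1]}'
python3 -m inch '{"delta_pos":[[0,0,0],[0,0,-0.5],[0,0,-0.9],[0,0,-0.9],[0,0,-0.5]],"rot":[[0,0,0],[0,0,0],[0,0,0],[0,0,0],[0,0,0]],"gripper":[-1,-1,-1,-1,-1]}'
python3 st.py 0.4423 0.1403 0.155
```

```text
clock: 26.12
ee_pos: [0.4462, -0.0524, 0.1752]
tcp_rot: [0.0, 0.014, 1.0, 0.0]
wrist_force: [-2.6, 1.6, 11.5]
opening: 0.0399
grip_force: 25.0
clock: 26.75
ee_pos: [0.4458, -0.0524, 0.1742]
tcp_rot: [-0.0, 0.014, 1.0, 0.0]
wrist_force: [0.7, -0.4, -0.3]
opening: 0.0781
grip_force: 0.0
clock: 27.38
ee_pos: [0.4463, -0.0525, 0.2604]
tcp_rot: [0.001, 0.014, 1.0, -0.0]
wrist_force: [0.1, 0.4, 0.8]
opening: 0.0919
grip_force: 0.0
27.375 tcp [ 0.4463 -0.0525  0.2604] x [-1.     0.028 -0.002] z [ 0.002 -0.    -1.   ] op 0.0919 F [0.1 0.4 0.8] q [-0.12  0.13  2.04 -0.    0.97 -1.66]
to go/0.03 (tool) [0.32 6.42 3.51]
```

```bash
python3 -m inch '{"delta_pos":[[0.06,0.5,0],[0.06,0.95,0],[0.06,0.95,0],[0.06,0.95,0],[0.06,0.95,0]],"rot":[[0,0,0],[0,0,0],[0,0,0],[0,0,0],[0,0,0]],"gripper":[-1,-1,-1,-1,-1]}'
python3 -m inch '{"delta_pos":[[0,0.95,0],[0,0.9,0],[0,0.28,0],[0,0,0],[0,0,0]],"rot":[[0,0,0],[0,0,0],[0,0,0],[0,0,0],[0,0,0]],"gripper":[-1,-1,-1,-1,-1]}'
python3 st.py 0.4423 0.1403 0.1547
```

```text
clock: 28.0
ee_pos: [0.4395, 0.0784, 0.2572]
tcp_rot: [-0.001, 0.014, 1.0, -0.0]
wrist_force: [-0.7, 0.7, 0.4]
opening: 0.0915
grip_force: 0.0
clock: 28.62
ee_pos: [0.442, 0.1401, 0.258]
tcp_rot: [-0.0, 0.014, 1.0, -0.0]
wrist_force: [-0.2, -0.2, -0.1]
opening: 0.0919
grip_force: 0.0
28.625 tcp [0.442  0.1401 0.258 ] x [-1.     0.029  0.001] z [-0.001 -0.    -1.   ] op 0.0919 F [-0.2 -0.2 -0.1] q [ 0.3   0.16  2.01 -0.    0.98 -1.24]
to go/0.03 (tool) [-0.01  0.01  3.44]
```

```bash
python3 -m inch '{"delta_pos":[[0,0,0.7],[0,0,0.8],[0,0,0.8],[0,0,0.7],[0,0,0.42]],"rot":[[0,0,0],[0,0,0],[0,0,0],[0,0,0],[0,0,0]],"gripper":[-1,-1,-1,-1,-1]}'
python3 -m inch '{"delta_pos":[[0,0,0],[0,0,0],[0,0,0],[0,0,0],[0,0,0]],"rot":[[0,0,0],[0,0,0],[0,0,0],[0,0,0],[0,0,0]],"gripper":[0.3,0.3,0.3,0.3,0.3]}' 25
python3 -m inch '{"delta_pos":[[0,0,0],[0,0,0],[0,0,0],[0,0,0],[0,0,0]],"rot":[[0,0,0],[0,0,0],[0,0,0],[0,0,0],[0,0,0]],"gripper":[0.3,0.3,0.3,0.3,0.3]}'
python3 st.py 0.4455 0.2722 0.156
```

```text
clock: 29.25
ee_pos: [0.442, 0.1398, 0.1548]
tcp_rot: [-0.001, 0.015, 1.0, -0.0]
wrist_force: [-0.0, 0.2, 0.1]
opening: 0.0918
grip_force: 0.0
clock: 29.88
ee_pos: [0.4424, 0.1407, 0.156]
tcp_rot: [0.0, 0.014, 1.0, 0.0]
wrist_force: [-0.5, 0.3, 0.4]
opening: 0.0441
grip_force: 0.0
clock: 30.5
ee_pos: [0.4424, 0.1407, 0.1559]
tcp_rot: [0.0, 0.014, 1.0, 0.0]
wrist_force: [-0.5, -0.2, 6.3]
opening: 0.04
grip_force: 25.0
30.5 tcp [0.4424 0.1407 0.1559] x [-1.     0.028 -0.   ] z [ 0.  0. -1.] op 0.04 F [-0.5 -0.2  6.3] q [ 0.3   0.32  2.09  0.    0.73 -1.24]
to go/0.03 (tool) [ 0.02  4.38 -0.  ]
```

```bash
python3 -m inch '{"delta_pos":[[0,0,-0.4],[0,0,-0.7],[0,0,-0.6],[0,0.4,0],[0,0.8,0]],"rot":[[0,0,0],[0,0,0],[0,0,0],[0,0,0],[0,0,0]],"gripper":[0.3,0.3,0.3,0.3,0.3]}'
python3 -m inch '{"delta_pos":[[0,0.8,0],[0,0.8,0],[0,0.8,0],[0,0.7,0],[0,0,0]],"rot":[[0,0,0],[0,0,0],[0,0,0],[0,0,0],[0,0,0]],"gripper":[0.3,0.3,0.3,0.3,0.3]}'
python3 st.py 0.4455 0.2722 0.1575
```

```text
clock: 31.12
ee_pos: [0.4431, 0.177, 0.2065]
tcp_rot: [-0.0, 0.015, 1.0, -0.0]
wrist_force: [0.5, 0.6, -1.9]
opening: 0.0397
grip_force: 25.0
clock: 31.75
ee_pos: [0.4458, 0.271, 0.2062]
tcp_rot: [-0.0, 0.013, 1.0, -0.0]
wrist_force: [-0.3, 0.4, -1.9]
opening: 0.0396
grip_force: 25.0
31.75 tcp [0.4458 0.271  0.2062] x [-1.     0.027  0.   ] z [-0. -0. -1.] op 0.0396 F [-0.3  0.4 -1.9] q [ 0.54  0.31  1.94  0.    0.89 -1.  ]
to go/0.03 (tool) [0.01 0.04 1.62]
```

```bash
python3 -m inch '{"delta_pos":[[0,0.03,0.6],[0,0,0.6],[0,0,0.4],[0,0,0],[0,0,0]],"rot":[[0,0,0],[0,0,0],[0,0,0],[0,0,0],[0,0,0]],"gripper":[0.3,0.3,0.3,0.3,0.3]}'
python3 st.py 0.5797 0.2686 0.1575
```

```text
clock: 32.38
ee_pos: [0.4463, 0.2705, 0.1591]
tcp_rot: [0.0, 0.014, 1.0, 0.0]
wrist_force: [0.5, 0.2, -1.4]
opening: 0.0402
grip_force: 25.0
32.375 tcp [0.4463 0.2705 0.1591] x [-1.     0.028 -0.   ] z [ 0.  0. -1.] op 0.0402 F [ 0.5  0.2 -1.4] q [ 0.54  0.38  1.97 -0.    0.79 -1.  ]
to go/0.03 (tool) [-4.45  0.06  0.06]
```

```bash
python3 -m inch '{"delta_pos":[[0,0.06,0.05],[-0.2,0,0],[-0.3,0,0],[-0.3,0,0],[-0.3,0,0]],"rot":[[0,0,0],[0,0,0],[0,0,0],[0,0,0],[0,0,0]],"gripper":[0.3,0.3,0.3,0.3,0.3]}'
python3 st.py 0.5797 0.2686 0.1575
```

```text
clock: 33.0
ee_pos: [0.4799, 0.2713, 0.1572]
tcp_rot: [0.0, 0.014, 1.0, 0.0]
wrist_force: [0.5, 0.5, -1.5]
opening: 0.0401
grip_force: 25.0
33.0 tcp [0.4799 0.2713 0.1572] x [-1.     0.028 -0.   ] z [ 0.  0. -1.] op 0.0401 F [ 0.5  0.5 -1.5] q [ 0.51  0.42  1.91 -0.    0.81 -1.03]
to go/0.03 (tool) [-3.33  0.   -0.01]
```

```bash
python3 -m inch '{"delta_pos":[[-0.4,0,0],[-0.5,0,0],[-0.5,0,0],[-0.5,0,0],[-0.5,0,0]],"rot":[[0,0,0],[0,0,0],[0,0,0],[0,0,0],[0,0,0]],"gripper":[0.3,0.3,0.3,0.3,0.3]}'
python3 -m inch '{"delta_pos":[[-0.5,0,0],[-0.4,0,0],[0,0,0],[0,0,0.03],[0,0,0]],"rot":[[0,0,0],[0,0,0],[0,0,0],[0,0,0],[0,0,0]],"gripper":[0.3,0.3,0.3,0.3,0.3]}'
python3 st.py 0.5797 0.2686 0.1564
```

```text
clock: 33.62
ee_pos: [0.5521, 0.2693, 0.1571]
tcp_rot: [0.0, 0.014, 1.0, 0.0]
wrist_force: [0.4, 0.4, -2.2]
opening: 0.04
grip_force: 25.0
clock: 34.25
ee_pos: [0.5776, 0.2686, 0.1564]
tcp_rot: [-0.0, 0.014, 1.0, -0.0]
wrist_force: [0.2, -0.7, -1.1]
opening: 0.0398
grip_force: 25.0
34.25 tcp [0.5776 0.2686 0.1564] x [-1.     0.028  0.   ] z [-0. -0. -1.] op 0.0398 F [ 0.2 -0.7 -1.1] q [ 0.43  0.53  1.72 -0.    0.89 -1.11]
to go/0.03 (tool) [-0.07  0.    0.  ]
```

Smooth. I'll make up the last 2 mm, release, and go for the filter.

```bash
python3 -m inch '{"delta_pos":[[-0.07,0,0.02],[0,0,0],[0,0,0],[0,0,0],[0,0,0]],"rot":[[0,0,0],[0,0,0],[0,0,0],[0,0,0],[0,0,0]],"gripper":[0.3,0.3,-1,-1,-1]}'
python3 -m inch '{"delta_pos":[[0,0,0],[0,0,0],[0,0,0],[0,0,-0.5],[0,0,-0.9]],"rot":[[0,0,0],[0,0,0],[0,0,0],[0,0,0],[0,0,0]],"gripper":[-1,-1,-1,-1,-1]}'
python3 -m inch '{"delta_pos":[[0,0,-0.9],[0,0,-0.6],[0,0,0],[0.25,-0.5,0],[0.25,-0.9,0]],"rot":[[0,0,0],[0,0,0],[0,0,0],[0,0,0],[0,0,0]],"gripper":[-1,-1,-1,-1,-1]}'
python3 st.py 0.5195 0.0598 0.1548
```

```text
clock: 34.88
ee_pos: [0.58, 0.2685, 0.1556]
tcp_rot: [-0.0, 0.014, 1.0, -0.0]
wrist_force: [0.0, 1.0, 0.1]
opening: 0.0675
grip_force: 0.0
clock: 35.5
ee_pos: [0.5797, 0.2683, 0.1981]
tcp_rot: [-0.001, 0.014, 1.0, -0.0]
wrist_force: [-0.6, -0.2, -0.3]
opening: 0.0921
grip_force: 0.0
clock: 36.12
ee_pos: [0.5625, 0.226, 0.2412]
tcp_rot: [-0.001, 0.014, 1.0, -0.0]
wrist_force: [-0.3, -0.4, 0.6]
opening: 0.0917
grip_force: 0.0
36.125 tcp [0.5625 0.226  0.2412] x [-1.     0.027  0.002] z [-0.002 -0.001 -1.   ] op 0.0917 F [-0.3 -0.4  0.6] q [ 0.38  0.39  1.73 -0.    1.03 -1.16]
to go/0.03 (tool) [ 1.28 -5.57  2.89]
```

```bash
python3 -m inch '{"delta_pos":[[0.2,-0.9,0],[0.2,-0.9,0],[0.2,-0.9,0],[0.2,-0.9,0],[0.2,-0.9,0]],"rot":[[0,0,0],[0,0,0],[0,0,0],[0,0,0],[0,0,0]],"gripper":[-1,-1,-1,-1,-1]}'
python3 -m inch '{"delta_pos":[[0.28,-0.9,0],[0,0,0],[0,0,0],[0,0,0],[0,0,0]],"rot":[[0,0,0],[0,0,0],[0,0,0],[0,0,0],[0,0,0]],"gripper":[-1,-1,-1,-1,-1]}'
python3 st.py 0.5195 0.0598 0.1555
```

```text
clock: 36.75
ee_pos: [0.5283, 0.0912, 0.2414]
tcp_rot: [-0.001, 0.014, 1.0, -0.0]
wrist_force: [-0.4, -0.2, 0.4]
opening: 0.0921
grip_force: 0.0
clock: 37.38
ee_pos: [0.521, 0.0667, 0.2425]
tcp_rot: [-0.0, 0.014, 1.0, 0.0]
wrist_force: [-0.2, 0.2, 0.5]
opening: 0.0918
grip_force: 0.0
37.375 tcp [0.521  0.0667 0.2425] x [-1.     0.027  0.   ] z [-0.  0. -1.] op 0.0918 F [-0.2  0.2  0.5] q [ 0.12  0.27  1.9   0.    0.97 -1.42]
to go/0.03 (tool) [ 0.04 -0.23  2.9 ]
```

```bash
python3 -m inch '{"delta_pos":[[0.04,-0.23,0],[0,0,0.7],[0,0,0.8],[0,0,0.8],[0,0,0.6]],"rot":[[0,0,0],[0,0,0],[0,0,0],[0,0,0],[0,0,0]],"gripper":[-1,-1,-1,-1,-1]}'
python3 -m inch '{"delta_pos":[[0,0,0],[0,0,0],[0,0,0],[0,0,0],[0,0,0]],"rot":[[0,0,0],[0,0,0],[0,0,0],[0,0,0],[0,0,0]],"gripper":[0.3,0.3,0.3,0.3,0.3]}' 25
python3 -m inch '{"delta_pos":[[0,0,0],[0,0,0],[0,0,0],[0,0,-0.4],[0,0,-0.7]],"rot":[[0,0,0],[0,0,0],[0,0,0],[0,0,0],[0,0,0]],"gripper":[0.3,0.3,0.3,0.3,0.3]}'
python3 st.py 0.4455 0.272 0.2
```

```text
clock: 38.0
ee_pos: [0.5192, 0.059, 0.1547]
tcp_rot: [-0.0, 0.014, 1.0, -0.0]
wrist_force: [0.4, 0.4, -0.3]
opening: 0.0921
grip_force: 0.0
clock: 38.62
ee_pos: [0.5197, 0.0592, 0.156]
tcp_rot: [0.0, 0.014, 1.0, 0.0]
wrist_force: [0.3, -1.0, 0.1]
opening: 0.0438
grip_force: 0.0
clock: 39.25
ee_pos: [0.5188, 0.0591, 0.1887]
tcp_rot: [-0.001, 0.014, 1.0, -0.0]
wrist_force: [-0.2, 0.7, -1.1]
opening: 0.0401
grip_force: 24.9
39.25 tcp [0.5188 0.0591 0.1887] x [-1.     0.028  0.002] z [-0.002 -0.    -1.   ] op 0.0401 F [-0.2  0.7 -1.1] q [ 0.11  0.34  1.95  0.    0.85 -1.43]
to go/0.03 (tool) [ 2.64  7.02 -0.37]
```

```bash
python3 -m inch '{"delta_pos":[[0,0,-0.5],[0.2,0.5,0],[0.35,0.9,0],[0.35,0.9,0],[0.35,0.9,0]],"rot":[[0,0,0],[0,0,0],[0,0,0],[0,0,0],[0,0,0]],"gripper":[0.3,0.3,0.3,0.3,0.3]}'
python3 -m inch '{"delta_pos":[[0.35,0.9,0],[0.35,0.9,0],[0.35,0.9,0],[0.33,0.9,0],[0,0.2,0]],"rot":[[0,0,0],[0,0,0],[0,0,0],[0,0,0],[0,0,0]],"gripper":[0.3,0.3,0.3,0.3,0.3]}'
python3 -m inch '{"delta_pos":[[0,0,0],[0,0,0],[0,0,0],[0,0,0],[0,0,0]],"rot":[[0,0,0],[0,0,0],[0,0,0],[0,0,0],[0,0,0]],"gripper":[0.3,0.3,0.3,0.3,0.3]}'
python3 st.py 0.4455 0.272 0.1578
```

```text
clock: 39.88
ee_pos: [0.4835, 0.1577, 0.203]
tcp_rot: [-0.001, 0.014, 1.0, -0.0]
wrist_force: [-0.6, 0.2, -2.4]
opening: 0.0401
grip_force: 24.9
clock: 40.5
ee_pos: [0.4452, 0.273, 0.2031]
tcp_rot: [-0.001, 0.013, 1.0, -0.0]
wrist_force: [-0.0, -0.2, -0.7]
opening: 0.0398
grip_force: 24.9
clock: 41.12
ee_pos: [0.4467, 0.2711, 0.2037]
tcp_rot: [0.0, 0.014, 1.0, 0.0]
wrist_force: [0.1, -0.0, -2.3]
opening: 0.04
grip_force: 24.9
41.125 tcp [0.4467 0.2711 0.2037] x [-1.     0.029 -0.   ] z [ 0.  0. -1.] op 0.04 F [ 0.1 -0.  -2.3] q [ 0.54  0.32  1.94  0.    0.88 -1.  ]
to go/0.03 (tool) [0.04 0.03 1.53]
```

```bash
python3 -m inch '{"delta_pos":[[0,0.03,0.6],[0,0,0.6],[0,0,0.33],[0,0,0],[0,0,0]],"rot":[[0,0,0],[0,0,0],[0,0,0],[0,0,0],[0,0,0]],"gripper":[0.3,0.3,0.3,0.3,0.3]}'
python3 -m inch '{"delta_pos":[[-0.2,0,0],[-0.3,0,0],[-0.3,0,0],[-0.3,0,0],[0,0,0]],"rot":[[0,0,0],[0,0,0],[0,0,0],[0,0,0],[0,0,0]],"gripper":[0.3,0.3,0.3,0.3,0.3]}'
python3 st.py 0.5162 0.27 0.1572
```

```text
clock: 41.75
ee_pos: [0.4468, 0.2724, 0.1582]
tcp_rot: [0.0, 0.014, 1.0, 0.0]
wrist_force: [-1.1, 0.1, -1.7]
opening: 0.0399
grip_force: 25.0
clock: 42.38
ee_pos: [0.4805, 0.2713, 0.1578]
tcp_rot: [0.0, 0.014, 1.0, 0.0]
wrist_force: [-0.0, -0.4, -1.6]
opening: 0.0399
grip_force: 25.0
42.375 tcp [0.4805 0.2713 0.1578] x [-1.     0.029 -0.   ] z [ 0.  0. -1.] op 0.0399 F [-0.  -0.4 -1.6] q [ 0.51  0.42  1.91 -0.    0.81 -1.03]
to go/0.03 (tool) [-1.19 -0.01  0.02]
```

```bash
python3 -m inch '{"delta_pos":[[-0.4,-0.01,0],[-0.4,0,0],[-0.38,0,0],[0,0,0.03],[0,0,0]],"rot":[[0,0,0],[0,0,0],[0,0,0],[0,0,0],[0,0,0]],"gripper":[0.3,0.3,0.3,0.3,0.3]}'
python3 st.py 0.5162 0.27 0.1566
python3 -m inch '{"delta_pos":[[0,0,0],[0,0,0],[0,0,0],[0,0,0],[0,0,0]],"rot":[[0,0,0],[0,0,0],[0,0,0],[0,0,0],[0,0,0]],"gripper":[-1,-1,-1,-1,-1]}'
python3 -m inch '{"delta_pos":[[0,0,0],[0,0,-0.4],[0,0,-0.9],[0,0,-0.9],[0,0,-0.9]],"rot":[[0,0,0],[0,0,0],[0,0,0],[0,0,0],[0,0,0]],"gripper":[-1,-1,-1,-1,-1]}'
python3 -m inch '{"delta_pos":[[0,0,-0.5],[0.4,0.4,0],[0.6,0.9,0],[0.6,0.9,0],[0.6,0.9,0]],"rot":[[0,0,0],[0,0,0],[0,0,0],[0,0,0],[0,0,0]],"gripper":[-1,-1,-1,-1,-1]}'
python3 -m inch '{"delta_pos":[[0.6,0.9,0],[0.6,0.9,0],[0,0.9,0],[0,0,0],[0,0,0]],"rot":[[0,0,0],[0,0,0],[0,0,0],[0,0,0],[0,0,0]],"gripper":[-1,-1,-1,-1,-1]}'
python3 - <<'E'
from h import *
import cv2
a=bot.grab_frame("top")["color"][160:265,325:465,::-1];b=bot.grab_frame("scene")["color"][170:360,265:410,::-1]
cv2.imwrite("pics/end.png",np.hstack([cv2.resize(a,(480,360),interpolation=2),cv2.resize(b,(275,360),interpolation=2)]))
E
```

```text
clock: 43.0
ee_pos: [0.5147, 0.2699, 0.1566]
tcp_rot: [-0.0, 0.014, 1.0, -0.0]
wrist_force: [-1.0, -0.6, -1.7]
opening: 0.0394
grip_force: 25.0
43.0 tcp [0.5147 0.2699 0.1566] x [-1.     0.028  0.001] z [-0.001 -0.    -1.   ] op 0.0394 F [-1.  -0.6 -1.7] q [ 0.48  0.46  1.84  0.    0.84 -1.06]
to go/0.03 (tool) [-0.05  0.01 -0.  ]
clock: 43.62
ee_pos: [0.515, 0.2701, 0.1569]
tcp_rot: [0.0, 0.014, 1.0, 0.0]
wrist_force: [-0.6, 0.5, 0.2]
opening: 0.0878
grip_force: 0.0
clock: 44.25
ee_pos: [0.515, 0.2701, 0.2516]
tcp_rot: [0.0, 0.014, 1.0, 0.0]
wrist_force: [0.4, 0.8, -0.7]
opening: 0.092
grip_force: 0.0
clock: 44.88
ee_pos: [0.4498, 0.3659, 0.2636]
tcp_rot: [-0.001, 0.014, 1.0, -0.001]
wrist_force: [0.1, -0.5, 0.5]
opening: 0.0918
grip_force: 0.0
clock: 45.5
ee_pos: [0.4171, 0.4462, 0.2638]
tcp_rot: [-0.001, 0.014, 1.0, -0.001]
wrist_force: [-0.6, -0.3, 1.0]
opening: 0.0919
grip_force: 0.0
```

View pics/end.png

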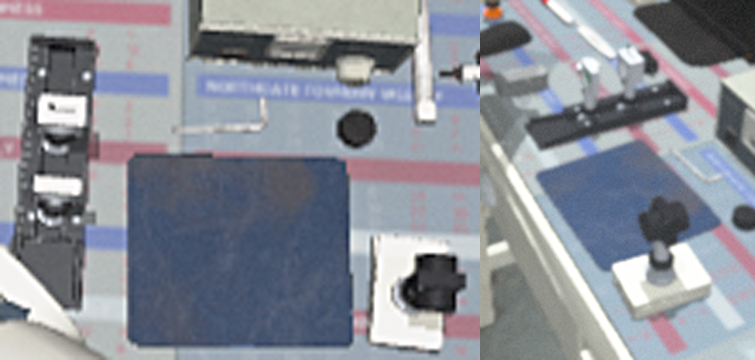

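The final view shows the filter and iris upright in the rail at crop (58,187) and (62,110), within a few mm of their starting places. The lens stands mid-pad, the small things are unmoved and the arm is clear.

```bash
python3 -c "
from cell import bot
print(bot.sign_off())"
```

```text
the job is handed in; nothing more can be done
None
```

I've handed the job in, but no verdict came back: in the last camera check the lens stands upright in the middle of the tissue pad, and the filter and iris are back in the rail within about 5 mm of where they stood.

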